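Set the sliding magnifier over the pot foot

TASK

Three sherds lie in a row on the inspection board, beside a magnifier that slides on a rail. Hold down the thumb button on the magnifier's carriage to release its brake, slide it along the rail with the button held until the lens is centred over the round pot foot, then let the button up so that it locks there. Do not force the carriage along with the button up, and leave the pot foot lying where it is.

Things in the scene. Friction and masses are not known exactly. Their poses are not given: they have to be found in the camera images.
- lens (a point): Lens centre line of the magnifier: clear lens 86 mm across in a dark steel ring (99 mm outside, wire 9 mm thick, 43 to 53 mm above the table). The point is 62 mm above the table, level with the button's top at rest, and 115 mm across the rail from it; fixed to the carriage. Axes: z up, y along the rail towards growing joint values, x from button to lens.
- button_top (a point): Centre of the top of the grey thumb button (30 mm across, 38 mm along the rail), 62 mm above the table at rest. Sprung: goes straight down 10 mm to a stop with 2 N rising to 8 N; brake off from about 4 mm down (press about 7 mm). At each end of it a black thumb stop rises to 74 mm, 62 mm clear between them: shut fingers press the button between them. Axes as lens.
- carriage (a joint): Place of the carriage on its rail, 0 to 0.315 m, growing towards +y of lens; starts parked below 0.05. Black body 56 mm across, 86 mm along the rail, top 52 mm above the table. With the brake off it slides with about 1 N and follows the finger that holds the button; with the button up the brake withstands about 20 N.
- foot_sherd: Round pot foot: terracotta disc 62 mm across, 11 mm thick, with a raised disc (40 mm across, 4 mm high) on top, loose on the white board (top 8 mm above the table). Origin: centre of its underside, within 4 mm of the lens centre's path. The other two sherds, one three-cornered, one oblong with a bead along one end, are of the same clay and not wanted.
Mind the look-alikes: they are no part of the job. Leave any blue or grey look-alike of the foot_sherd alone.

How it is judged:
By the outcome, as a careful person would: the job done as asked, in the order asked, and still so for the second after the job is handed in, with the robot touching nothing.
It also fails if it takes over 34 s, if anything falls off the work surface, if the arm or the gripper's body presses on something with over 40 N, if the wrist force passes 120 N, or if a joint passes its speed limit or range.

ROBOT

A 6-joint arm with a two-finger parallel gripper is mounted at the origin on the work surface. World frame = base frame: x ahead of the robot, y to its left, z up, the work surface at z = 0. Lengths are in m, angles in rad, forces in N, time in s.
With the tool pointing down it reaches from about 0.325 to 0.775 m from the base axis. Payload 5.5 kg.
Tool frame: the origin (TCP) lies midway between the tips of the shut fingers; the grasp point (between the pads) lies tcp_to_grasp behind it (tcp_to_grasp is the distance from the TCP to the grasp point, in m); z points along the fingers, y is the line along which they close (so a half turn about z gives the same grasp; the last joint's range is limited). The gripper opens to 88 mm and grips with 3 to 60 N. Pads are 20 mm wide; open, the fingers measure 115 mm over their backs; the gripper's body (75 mm by 178 mm) begins 61 mm behind the grasp point.
Start: joints at [1.116, 0.091, 1.231, -0, 1.82, -0.057], TCP at [0.232, 0.553, 0.223] pointing down, gripper open.
Joint ranges: [-2.87, 2.87], [-0.86, 2.18], [0.17, 2.46], [-1.51, 4.65], [0.06, 2.69], [-2.65, 2.65]. Speed limits (rad/s): [2.57, 2.57, 3.01, 3.14, 3.14, 3.14].

INTERFACE

Orientations are given as a 3x3 rotation matrix whose columns are the frame's x, y, z axes.
In Python, from cell import observe, camera, hand_in, tcp_to_grasp gives the robot as it stands.
- The arm moves only by the shell command python3 -m inch 'ROWS' [FORCE]. ROWS is JSON, a list of rows, each a list of 3 entries, a list of its own where there are three numbers: the shift along the world's x, y, z in m, then the turn, a rotation vector about the world's x, y, z in rad, then the closure, from -1 (fully open) to 1 (shut), so that 0 is half open. In form: [[[dx, dy, dz], [wx, wy, wz], hand], ...]. A call has 1 to 8 rows; each row is the pose to reach, as a shift and turn from the pose commanded when the call began; what a row does not reach only later rows make up. A row lasts 1/8 s, in which the tool goes at most 62.5 mm and 10.7 degrees, less where a joint would pass 70% of its speed; a pose out of reach is approached as far as the arm can. A call with a gripper value outside its range is refused whole. The fingers move at their own pace and stop on an object; FORCE is the grip in N (left out, the last holds). Time passes only in rows, so rows that repeat a pose let the fingers close. It gives the time, the measured TCP pose, the force, the opening and the grip force at its end, in the units of the state.
- observe(): the state, without advancing time (a new reading comes with each control period).
- camera(name): name is "scene" or "top" or "wrist"; returns a dict with "image" (400x640x3 uint8, blue, green, red), "fx", "fy", "cx", "cy" (pixels), "eye" and "rotation" of the camera in the world. Camera axes: x right, y down, z forward; pixel columns grow to the right and rows downward; lengths in m; the calibration is good to about 2 mm. A picture is of the moment at which its call begins. There is no depth.
- hand_in(): hands the job in; it is judged then, once.
The state is a dict: "time": time; "qpos": joint angles; "dq": joint speeds; "tau": joint torques, N m; "ee_pos": TCP position; "tcp_rot": TCP orientation; "ft_force": force on the tool from outside, world axes, zero at the start; "moment": the same for the moment, N m; "grip_width": finger opening in m; "grasp_force": force on a finger pad.
Only numpy, scipy, OpenCV 4.12 (cv2) and the standard library are available. Lean on these libraries where they do the work, as an engineer would, in place of code of your own. Each camera call takes 0.05 s, during which the arm holds its last target. There are 200 camera calls.

## Working session

There is one attempt and no reset: what is moved stays moved. The work goes in short steps, Python scripts to look and compute and a shell command to move; the robot and the scene stay as the last step left them, time stands still between calls to the robot, and variables do not carry over. Pictures are saved under pics/ and viewed, at most 10 in all, crops included, and the job is handed in when it is done.

```bash
mkdir -p pics
cat > h.py <<'E'
import numpy as np, cv2
from cell import camera, observe
def snap(n,f):
    c=camera(n); cv2.imwrite(f'pics/{f}.png',c['image']); return c
def ray(c,u,v,z):
    d=np.array(c['rotation'])@[(u-c['cx'])/c['fx'],(v-c['cy'])/c['fy'],1]; e=np.array(c['eye'])
    return (e+d*(z-e[2])/d[2]).round(4)
def proj(c,p):
    q=np.array(c['rotation']).T@(np.array(p)-c['eye']); return (c['fx']*q[0]/q[2]+c['cx'],c['fy']*q[1]/q[2]+c['cy'])
E
python3 - <<'E'
from h import *
import pickle
c=snap('top','top'); pickle.dump(c,open('top.pkl','wb'))
print({k:v for k,v in c.items() if k!='image'})
from cell import tcp_to_grasp; print(tcp_to_grasp); print(observe())
E
```

```text
{'fx': 508.4468111335132, 'fy': 508.4468111335132, 'cx': 325.26851695528416, 'cy': 199.91153268723565, 'eye': array([ 0.47526119, -0.01197425,  0.95586852]), 'rotation': array([[-0.01137515, -0.98691655,  0.16083014],
       [-0.99993061,  0.01073424, -0.00485332],
       [ 0.00306344, -0.16087419, -0.98697017]])}
0.0187
{'time': 0.05, 'qpos': array([ 1.11631413e+00,  9.18450596e-02,  1.23185559e+00,  7.89904075e-06,
        1.81983291e+00, -5.67076195e-02]), 'dq': array([ 0.00110355, -0.00121035, -0.00165687, -0.00039222, -0.00137824,
       -0.00172626]), 'tau': array([ 1.53210593e-03, -4.48207569e+01, -4.07905483e+01,  7.03256764e-02,
        2.87504710e-02, -1.24997832e-04]), 'ee_pos': array([0.23229089, 0.55288142, 0.22153228]), 'tcp_rot': array([[-9.21926033e-01,  3.87365012e-01, -8.58927568e-04],
       [ 3.87365946e-01,  9.21924397e-01, -1.74051512e-03],
       [ 1.17651620e-04, -1.93734549e-03, -9.99998116e-01]]), 'ft_force': array([ 0.06172057, -0.57853427, -0.2068627 ]), 'moment': array([-0.00107105, -0.05391041,  0.00990114]), 'grasp_force': 0.0, 'grip_width': 0.0876427529683615}
```

View pics/top.png

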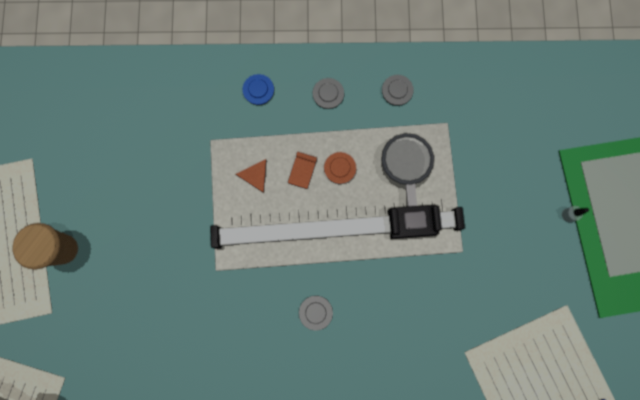

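The top view shows the rail running from about (215,236) to (460,218). The button is near (415,220), the lens near (408,160) and the red foot near (340,168).

Run:
```python
from h import *
import pickle
c=pickle.load(open('top.pkl','rb')); im=c['image']
hsv=cv2.cvtColor(im,cv2.COLOR_BGR2HSV)
m=cv2.inRange(hsv,(0,120,80),(12,255,255))|cv2.inRange(hsv,(172,120,80),(180,255,255))
for k in cv2.findContours(m,0,2)[0]:
    if cv2.contourArea(k)>200:
        e=cv2.fitEllipse(k); print('red',e,ray(c,*e[0],0.016))
d=((hsv[...,2]<75)).astype(np.uint8)*255; d[:,:200]=0;d[:,470:]=0;d[:120]=0;d[275:]=0
for k in cv2.findContours(d,0,2)[0]:
    if cv2.contourArea(k)>40:
        r=cv2.minAreaRect(k); print('dark',r,ray(c,*r[0],0.05))
# rail ends via end blocks; button gray
x=cv2.resize(im[115:275,200:470],None,fx=2.9,fy=2.9,interpolation=cv2.INTER_CUBIC);cv2.imwrite('pics/crop.png',x)
```

```text
red ((260.7664489746094, 175.3217010498047), (25.450742721557617, 39.96027755737305), 88.72557830810547) [0.6768 0.1046 0.016 ]
red ((339.6522216796875, 167.5817108154297), (29.4799747467041, 30.110475540161133), 116.69325256347656) [ 0.6901 -0.0445  0.016 ]
red ((302.0817565917969, 170.2318572998047), (21.208209991455078, 37.2927131652832), 18.340150833129883) [0.6857 0.0266 0.016 ]
dark ((215.15997314453125, 236.6199951171875), (24.18305206298828, 10.889446258544922), 81.8698959350586) [0.5587 0.1806 0.05  ]
dark ((458.1123046875, 218.5215301513672), (23.130998611450195, 11.260414123535156), 86.8201675415039) [ 0.5864 -0.2546  0.05  ]
dark ((414.49114990234375, 220.88528442382812), (32.82610321044922, 51.7701416015625), 85.60128784179688) [ 0.583  -0.1761  0.05  ]
dark ((407.0294494628906, 159.11766052246094), (50.68994140625, 51.902626037597656), 75.96376037597656) [ 0.6969 -0.1669  0.05  ]
```

View pics/crop.png

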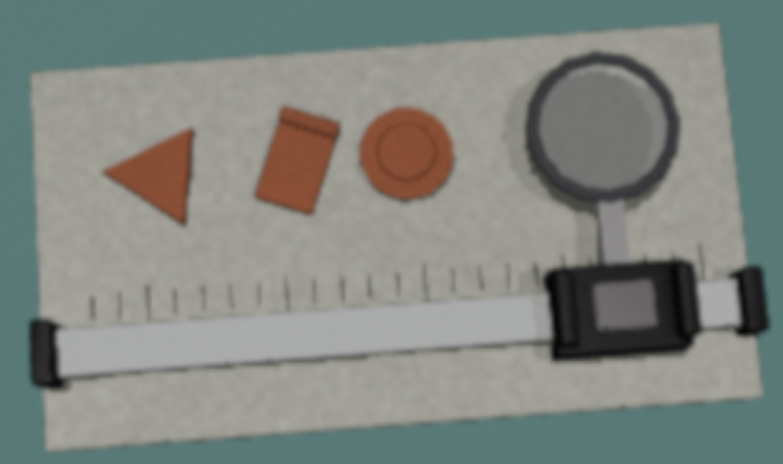

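The crop shows the button centre near crop (626,305), which is full-image (415.9,220.2). The foot is at (340,167.6) and the lens ring centre at (407,159).

```bash
python3 - <<'E'
from h import *
import pickle
c=pickle.load(open('top.pkl','rb'))
b=ray(c,415.9,220.2,.062); l=ray(c,407.0,159.1,.048); f=ray(c,339.7,167.6,.019)
r=ray(c,215.2,236.6,.04)-ray(c,458.1,218.5,.04); r/=np.linalg.norm(r)
print(b,l,f,r,'along',(f-l)@r,'b-l along',(l-b)@r,'across',np.cross(r,f-l)[2], b-observe()['ee_pos'])
E
python3 -m inch '[[[0.03,-0.055,0],[0,0,0.1],1],[[0.055,-0.11,0],[0,0,0.2],1],[[0.08,-0.165,0],[0,0,0.3],1],[[0.105,-0.22,0],[0,0,0.4],1],[[0.13,-0.275,0],[0,0,0.46],1],[[0.155,-0.33,0],[0,0,0.46],1],[[0.18,-0.385,0],[0,0,0.46],1],[[0.205,-0.44,0],[0,0,0.46],1]]'
```

```text
[ 0.5828 -0.1764  0.062 ] [ 0.6974 -0.1672  0.048 ] [ 0.6894 -0.0445  0.019 ] [-0.0635079   0.99798134  0.        ] along 0.12296037310526317 b-l along 0.0019034225837441347 across 0.00019143096528599114 [ 0.35050911 -0.72928142 -0.15953228]
time: 1.05
ee_pos: [0.4377, 0.1113, 0.2222]
tcp_rot: [[-0.998, -0.062, -0.0], [-0.062, 0.998, 0.0], [0.0, 0.0, -1.0]]
ft_force: [-0.2, 0.6, 0.2]
grip_width: 0.0111
grasp_force: 0.0
```

```bash
python3 -m inch '[[[0.025,-0.05,0],[0,0,0],1],[[0.05,-0.1,0],[0,0,0],1],[[0.075,-0.15,0],[0,0,0],1],[[0.1,-0.2,0],[0,0,0],1],[[0.125,-0.25,-0.02],[0,0,0],1],[[0.145,-0.287,-0.06],[0,0,0],1],[[0.145,-0.287,-0.09],[0,0,0],1],[[0.145,-0.287,-0.09],[0,0,0],1]]'
python3 - <<'E'
from h import *
s=observe();print(s['ee_pos'],s['ft_force'])
c=snap('wrist','w1')
print('tcp dn',proj(c,s['ee_pos']-[0,0,.07]),'btn',proj(c,[.5828,-.1764,.062]),'eye',c['eye'])
E
```

```text
time: 2.05
ee_pos: [0.5806, -0.1736, 0.1283]
tcp_rot: [[-0.998, -0.061, -0.007], [-0.061, 0.998, 0.003], [0.007, 0.003, -1.0]]
ft_force: [0.1, 0.1, 0.3]
grip_width: 0.0009
grasp_force: 0.0
[ 0.58058933 -0.17361147  0.12827891] [0.08263389 0.06126933 0.25710951]
tcp dn (np.float64(321.165390035151), np.float64(202.81256026330104)) btn (np.float64(317.8477971891017), np.float64(206.3268627380597)) eye [ 0.50524775 -0.17819159  0.29180911]
```

View pics/w1.png

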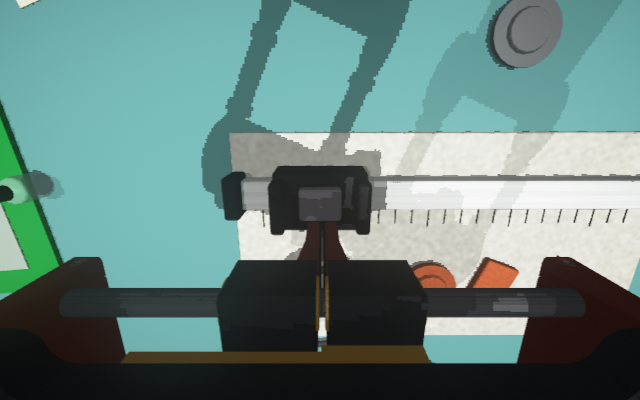

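The wrist view shows the button top at about (320,204), within 3 px of the prediction. The fingers are above it, so I'll go down.

```bash
python3 -m inch '[[[0,-0.001,-0.025],[0,0,0],1],[[0,-0.001,-0.05],[0,0,0],1],[[0,-0.001,-0.06],[0,0,0],1],[[0,-0.001,-0.06],[0,0,0],1],[[0,-0.001,-0.06],[0,0,0],1]]'
```

```text
time: 2.72
ee_pos: [0.5833, -0.1749, 0.0746]
tcp_rot: [[-0.998, -0.063, 0.003], [-0.063, 0.998, -0.001], [-0.002, -0.001, -1.0]]
ft_force: [-0.4, 0.3, -0.5]
grip_width: 0.0008
grasp_force: 0.0
```

```bash
python3 -m inch '[[[0,-0.001,-0.008],[0,0,0],1],[[0,-0.001,-0.014],[0,0,0],1],[[0,-0.001,-0.0195],[0,0,0],1],[[0,-0.001,-0.0195],[0,0,0],1],[[0,-0.001,-0.0195],[0,0,0],1]]'
```

```text
time: 3.35
ee_pos: [0.583, -0.1762, 0.0545]
tcp_rot: [[-0.998, -0.062, 0.002], [-0.062, 0.998, -0.001], [-0.002, -0.001, -1.0]]
ft_force: [-0.3, 0.7, 7.4]
grip_width: 0.0003
grasp_force: 3.4
```

```bash
python3 -m inch '[[[-0.0003,0.004,0],[0,0,0],1],[[-0.0006,0.01,0],[0,0,0],1],[[-0.0013,0.02,0],[0,0,0],1],[[-0.0019,0.03,0],[0,0,0],1]]'; python3 -m inch '[[[-0.0006,0.01,0],[0,0,0],1],[[-0.0013,0.02,0],[0,0,0],1],[[-0.0019,0.03,0],[0,0,0],1],[[-0.0025,0.04,0],[0,0,0],1],[[-0.0032,0.05,0],[0,0,0],1],[[-0.0038,0.06,0],[0,0,0],1],[[-0.0044,0.07,0],[0,0,0],1],[[-0.0044,0.07,0],[0,0,0],1]]'
python3 - <<'E'
from h import *
import pickle
s=observe();print(s['ee_pos'],s['ft_force'])
c=snap('top','t2');pickle.dump(c,open('t2.pkl','wb'))
cv2.imwrite('pics/t2c.png',cv2.resize(c['image'][115:275,200:470],None,fx=2.9,fy=2.9,interpolation=2))
E
```

```text
time: 3.85
ee_pos: [0.5811, -0.1464, 0.0547]
tcp_rot: [[-0.998, -0.062, 0.002], [-0.062, 0.998, -0.002], [-0.002, -0.002, -1.0]]
ft_force: [-1.0, -1.7, 5.9]
grip_width: 0.0007
grasp_force: 3.4
time: 4.85
ee_pos: [0.5766, -0.0752, 0.0546]
tcp_rot: [[-0.998, -0.063, 0.002], [-0.063, 0.998, 0.0], [-0.002, -0.0, -1.0]]
ft_force: [-1.8, 1.0, 7.6]
grip_width: 0.0004
grasp_force: 3.4
[ 0.57661555 -0.07524846  0.05455071] [-1.7694454   1.04809091  7.56675283]
```

View pics/t2c.png

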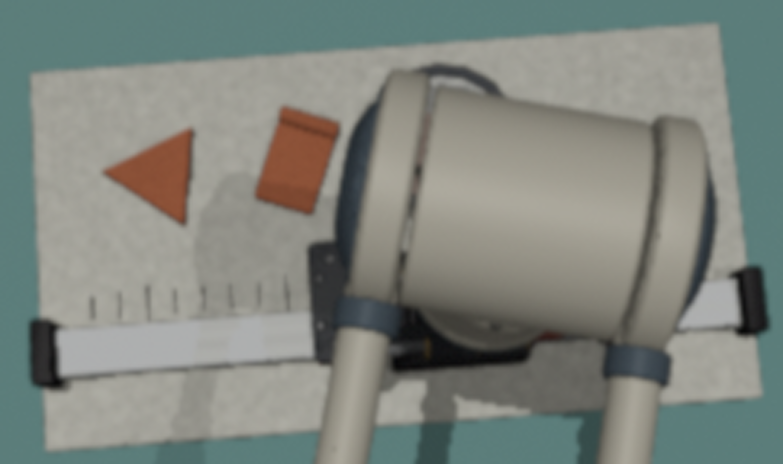

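The arm mostly hides the lens in this view, but the ring's top edge at crop (450,70) shows that the carriage has followed. I'll go the remaining 22 mm, then check with the scene camera.

```bash
python3 -m inch '[[[-0.0005,0.008,0],[0,0,0],1],[[-0.0009,0.015,0],[0,0,0],1],[[-0.0013,0.02,0],[0,0,0],1],[[-0.0014,0.022,0],[0,0,0],1],[[-0.0014,0.022,0],[0,0,0],1],[[-0.0014,0.022,0],[0,0,0],1]]'
python3 - <<'E'
from h import *
import pickle
s=observe();print(s['ee_pos'],s['ft_force'])
c=snap('scene','s1');pickle.dump(c,open('s1.pkl','wb'));print(c['eye'])
E
```

```text
time: 5.65
ee_pos: [0.5752, -0.0539, 0.0545]
tcp_rot: [[-0.998, -0.062, 0.002], [-0.062, 0.998, -0.0], [-0.002, -0.0, -1.0]]
ft_force: [-1.4, 0.7, 8.0]
grip_width: 0.0001
grasp_force: 3.4
[ 0.57523528 -0.05392043  0.05451562] [-1.44572726  0.73215466  8.04481241]
[ 1.04879762 -0.20901347  0.77940566]
```

View pics/s1.png

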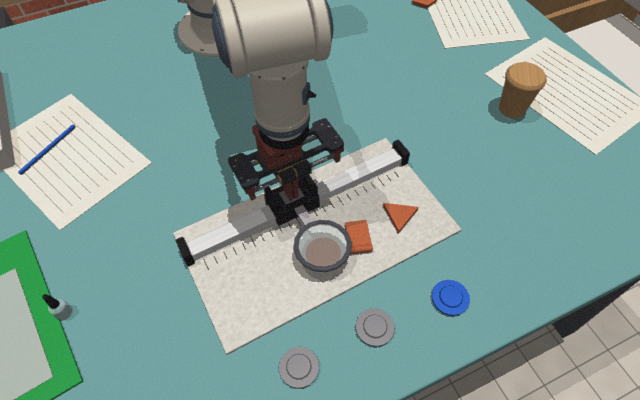

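The scene view shows the lens ring centred near (322,246), with the foot visible through it. I'll measure both.

Run:
```python
from h import *
import pickle
c=pickle.load(open('s1.pkl','rb')); im=c['image']; t=pickle.load(open('top.pkl','rb'))
f=ray(t,339.7,167.6,.019); r=np.array([-.0635,.998,0])
print('predicted foot px',proj(c,f),'foot-centred ring px',proj(c,[f[0],f[1],.048]))
hsv=cv2.cvtColor(im,cv2.COLOR_BGR2HSV)
d=(hsv[...,2]<95).astype(np.uint8)*255
w=np.zeros_like(d); cv2.circle(w,(322,246),34,255,-1); w[:221]=0; d&=w
k=max(cv2.findContours(d,0,1)[0],key=cv2.contourArea); e=cv2.fitEllipse(cv2.convexHull(k)); 
l=ray(c,*e[0],.048);print('ring',e,l,'to go along',(f-l)@r)
m=cv2.inRange(hsv,(0,40,40),(15,255,255))|cv2.inRange(hsv,(170,40,40),(180,255,255))
w[:]=0; cv2.circle(w,(322,246),24,255,-1); m&=w
k=max(cv2.findContours(m,0,1)[0],key=cv2.contourArea);q=cv2.fitEllipse(k);print('foot',q,ray(c,*q[0],.019),cv2.contourArea(k))
v=cv2.resize(im[205:285,270:380],None,fx=7,fy=7,interpolation=2)
cv2.ellipse(v,((np.array(e[0])-[270,205])*7,np.array(e[1])*7,e[2]),(0,255,0),1)
cv2.ellipse(v,((np.array(q[0])-[270,205])*7,np.array(q[1])*7,q[2]),(255,0,0),1)
cv2.imwrite('pics/s1c.png',v)
```

```text
predicted foot px (np.float64(322.85418818508197), np.float64(253.00204843459)) foot-centred ring px (np.float64(322.7268306966761), np.float64(244.98589012624169))
ring ((323.25732421875, 246.14048767089844), (51.85258865356445, 61.46998977661133), 93.1589584350586) [ 0.6918 -0.0446  0.048 ] to go along 0.00025220000000000017
foot ((322.6557312011719, 251.98495483398438), (27.652694702148438, 34.34400177001953), 87.614990234375) [ 0.6875 -0.044   0.019 ] 741.5
```

View pics/s1c.png

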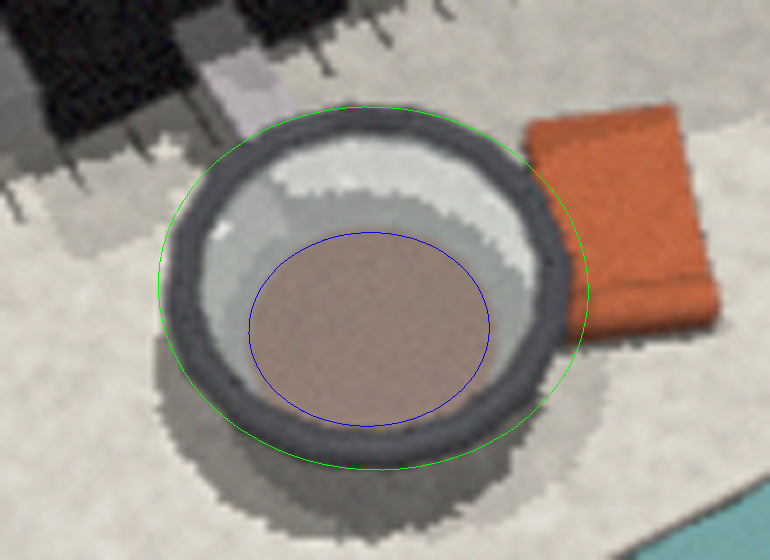

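The ring spans crop x 170–570 and y 105–465, so its centre is at pixel (322.9,245.7); the fitted ellipse picked up some of the shadow. The foot is centred near (322.9,252.3).

Run:
```python
from h import *
import pickle
c=pickle.load(open('s1.pkl','rb')); r=np.array([-.0635,.998,0])
l=ray(c,322.86,245.7,.048)
for zf,p in((.019,(322.9,252.3)),(.017,(322.9,252.3))):
    f=ray(c,*p,zf);print(l,f,'along',(f-l)@r,'across',(f-l)@[.998,.0635,0])
```

```text
[ 0.6907 -0.0449  0.048 ] [ 0.6882 -0.0438  0.019 ] along 0.0012565500000000004 across -0.0024251499999999467
[ 0.6907 -0.0449  0.048 ] [ 0.6873 -0.0434  0.017 ] along 0.0017128999999999988 across -0.0032979499999999584
```

A 0.6 mm nudge will do; then I'll lift straight up to lock it, back away and check from above.

```bash
python3 -m inch '[[[0,0.0006,0],[0,0,0],1],[[0,0.0006,0],[0,0,0],1],[[0,0.0006,0.004],[0,0,0],1],[[0,0.0006,0.01],[0,0,0],1],[[0,0.0006,0.03],[0,0,0],1],[[0,0.0006,0.07],[0,0,0],1],[[0,0.0006,0.12],[0,0,0],1]]'
python3 -m inch '[[[-0.02,0.05,0.03],[0,0,0],1],[[-0.05,0.1,0.03],[0,0,0],1],[[-0.08,0.15,0.03],[0,0,0],1],[[-0.11,0.2,0.03],[0,0,0],1],[[-0.14,0.25,0.03],[0,0,0],1],[[-0.17,0.3,0.03],[0,0,0],1],[[-0.2,0.35,0.03],[0,0,0],1],[[-0.2,0.35,0.03],[0,0,0],1]]'
python3 - <<'E'
from h import *
c=snap('top','t3'); im=c['image'];r=np.array([-.0635,.998,0])
hsv=cv2.cvtColor(im,cv2.COLOR_BGR2HSV)
w=np.zeros(im.shape[:2],np.uint8); cv2.circle(w,(344,164),30,255,-1)
d=(hsv[...,2]<75).astype(np.uint8)*255&w
k=max(cv2.findContours(d,0,1)[0],key=cv2.contourArea);e=cv2.fitEllipse(k);print(e)
cv2.circle(w,(344,164),40,0,-1); cv2.circle(w,(344,164),22,255,-1)
m=cv2.inRange(hsv,(0,35,40),(15,255,255))&w
k=max(cv2.findContours(m,0,1)[0],key=cv2.contourArea);q=cv2.fitEllipse(k);print(q)
l=ray(c,*e[0],.048);f=ray(c,*q[0],.019);f0=ray(c,339.7,167.6,.019);print(l,f,f0,(f-l)@r,(f0-l)@r)
cv2.imwrite('pics/t3c.png',cv2.resize(im[115:275,200:470],None,fx=2.9,fy=2.9,interpolation=2))
E
```

```text
time: 6.58
ee_pos: [0.5739, -0.053, 0.1738]
tcp_rot: [[-0.998, -0.062, -0.003], [-0.062, 0.998, 0.001], [0.003, 0.001, -1.0]]
ft_force: [0.9, 0.2, 0.2]
grip_width: 0.0004
grasp_force: 0.0
time: 7.58
ee_pos: [0.3725, 0.2995, 0.2039]
tcp_rot: [[-0.998, -0.068, -0.0], [-0.068, 0.998, 0.001], [0.0, 0.001, -1.0]]
ft_force: [-0.7, -0.4, -0.3]
grip_width: 0.0004
grasp_force: 0.0
((340.4537353515625, 164.23394775390625), (50.5056266784668, 51.45595169067383), 94.35240936279297)
((339.6661682128906, 167.23574829101562), (29.97677230834961, 30.840261459350586), 97.06600189208984)
[ 0.6891 -0.045   0.048 ] [ 0.6901 -0.0445  0.019 ] [ 0.6894 -0.0445  0.019 ] 0.00043550000000000034 0.00047995000000000253
```

View pics/t3c.png

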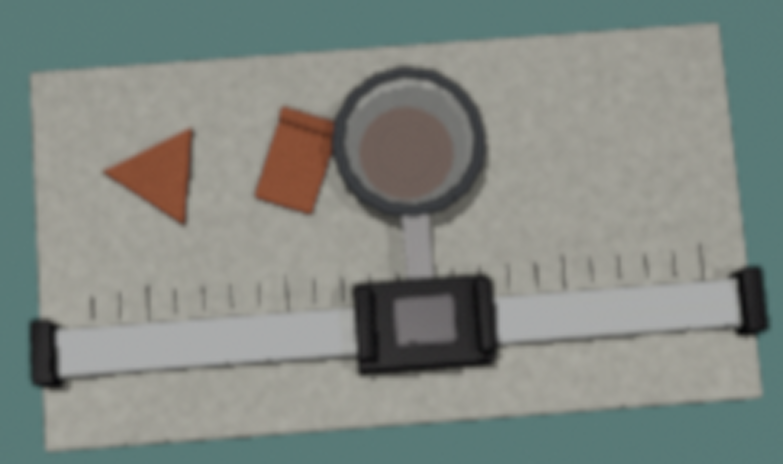

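The lens ring at crop (408,141) sits over the foot at (405,151). After correcting for viewing height it is within 0.5 mm along the rail, and the foot hasn't moved.

```bash
python3 -c "
from cell import hand_in; print(hand_in())"
```

```text
the job is handed in; nothing more can be done
None
```

I slid the magnifier with its button held and let it lock with the lens about 0.5 mm from the pot foot's centre along the rail; the foot stayed where it was, and I handed the job in at about 7.6 s.

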